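Rotate the cookies into the counter display, oldest to the front

TASK

Move the four cookies from the wire cooling rack into the oak counter display, standing on edge, one fully down in each slot, so that the oldest will be sold first: the freshest goes next to the display's tall back board and the others follow by age, the oldest at the open end. They stand on the wire rack in the order they were baked, and the kitchen timer stands by the end of the wire rack where the freshest is. Do not let a cookie lie or drop on the worktop, and leave the timer where it is.

Things in the scene. Friction and masses are not known exactly. Their poses are not given: they have to be found in the camera images.
- cookie_a: chocolate-chunk cookie, a disc 90 mm across, 17 mm thick, 65 g, on edge in the wire rack; it may lean up to 10 degrees. Origin: centre of its flat underside; its z runs through the thickness (level at the start, towards rack +y), the middle 8 mm along it. All look alike, told apart by place: this one in the slot at rack y = -78 mm.
- cookie_b: chocolate-chunk cookie, a disc 90 mm across, 17 mm thick, 65 g, on edge in the wire rack; it may lean up to 10 degrees. Origin: centre of its flat underside; its z runs through the thickness (level at the start, towards rack +y), the middle 8 mm along it. All look alike, told apart by place: this one in the slot at rack y = -26 mm.
- cookie_c: chocolate-chunk cookie, a disc 90 mm across, 17 mm thick, 65 g, on edge in the wire rack; it may lean up to 10 degrees. Origin: centre of its flat underside; its z runs through the thickness (level at the start, towards rack +y), the middle 8 mm along it. All look alike, told apart by place: this one in the slot at rack y = +26 mm.
- cookie_d: chocolate-chunk cookie, a disc 90 mm across, 17 mm thick, 65 g, on edge in the wire rack; it may lean up to 10 degrees. Origin: centre of its flat underside; its z runs through the thickness (level at the start, towards rack +y), the middle 8 mm along it. All look alike, told apart by place: this one in the slot at rack y = +78 mm.
- cooling_rack: wire cooling rack, 230 x 76 mm, fixed. Origin: under its middle, at worktop height; y along the row, x across. Slots at y = -78, -26, +26, +78 mm, x = 0: cookies rest on two rails, centres 55 mm up, tops 100, between pairs of wire loops 47 mm high (gap 20 mm). 35 mm free between neighbours. Tall coffee machines stand behind: from world x = 0.47 m where y > 0.1 m, else from x = 0.55 m.
- display: oak display, 245 x 84 mm, fixed, empty. Origin: under its middle, at worktop height; y along the row. Slots at y = -78, -26, +26, +78 mm, x = 0, between divider blocks at x = -28 and +28 mm, 53 mm high, round tops (gap 20 mm at the foot, 23 at the top). A cookie rests on two rails, centre 57 mm up. +y end: tall back board, inner face y = 116 mm, 83 mm high; -y end open, 20 mm lip.
- timer: red and white mechanical kitchen timer, 66 mm across, 45 mm high, origin at the centre of its underside. It stands at the wire rack's +y or -y end, 146 mm from the rack's middle (a shot glass 60 mm high stands at the other end). The cookie nearest the timer is the freshest, the farthest the oldest.
Not all that is in view belongs to the job. Of the things that look like the timer, the larger one is meant.

How it is judged:
By the outcome, as a careful person would: the job done as asked, in the order asked, and still so for the second after the job is handed in, with the robot touching nothing.
It also fails if it takes over 109 s, if anything falls off the work surface, if the arm or the gripper's body presses on something with over 40 N, if the wrist force passes 120 N, or if a joint passes its speed limit or range.

ROBOT

A 6-joint arm with a two-finger parallel gripper is mounted at the origin on a cart in front of the work surface, level with it; the furniture and walls round the work are solid. World frame = base frame: x ahead of the robot, y to its left, z up, the work surface at z = 0. Lengths are in m, angles in rad, forces in N, time in s.
With the tool pointing down it reaches from about 0.275 to 0.825 m from the base axis. Payload 5.2 kg.
Tool frame: the origin (TCP) lies at the very end of the fingers, on their centre line; the grasp point (between the pads) lies 19 mm behind it; z points along the fingers, y is the line along which they close (so a half turn about z gives the same grasp; the last joint's range is limited). The gripper opens to 93 mm and grips with 3 to 60 N. Pads are 15 mm wide; open, the fingers measure 128 mm over their backs; the gripper's body (75 mm by 188 mm) begins 65 mm behind the grasp point.
Start: joints at [1.065, 0.259, 1.535, -0, 1.348, -0.203], TCP at [0.164, 0.525, 0.219] pointing down, gripper open.
Joint ranges: [-3.14, 3.14], [-0.91, 2.08], [0.19, 2.58], [-1.22, 4.36], [0.22, 2.71], [-3.12, 3.12]. Speed limits (rad/s): [2.57, 2.57, 3.14, 3.14, 3.14, 3.14].

INTERFACE

Orientations are given as a unit quaternion [x, y, z, w].
In Python, from cell import r gives the robot as it stands.
- The arm moves only by the tool play_rows, never from a script. Its argument "series" is a list of rows, each an object of numbers: "x", "y", "z": the shift along the tool's x, y, z in m; "twist": the turn about the tool's z in degrees. A call has 1 to 5 rows; each row is the pose to reach, as a shift and turn from the pose commanded when the call began, along the tool's axes at that moment; what a row does not reach only later rows make up. A row lasts 1/12 s, in which the tool goes at most 41.7 mm and 7.16 degrees, less where a joint would pass 70% of its speed; a pose out of reach is approached as far as the arm can. A call with a gripper value outside its range is refused whole. "hand" is the closure, from 0 (fully open) to 1 (shut), set as the call begins (left out, the last holds). The fingers move at their own pace and stop on an object; the grip force is fixed at half the most. Time passes only in rows, so rows that repeat a pose let the fingers close. It gives the time, the measured TCP pose, the force, the opening and the grip force at its end, in the units of the state.
- r.get_obs(): the state, without advancing time (a new reading comes with each control period).
- r.snapshot(name): name is "scene" or "side" or "wrist"; returns a dict with "pixels" (400x640x3 uint8, blue, green, red), "camera_matrix" (3x3 intrinsics, pixels), "R" (3x3) and "t" (3): a world point X has camera coordinates R X + t. Camera axes: x right, y down, z forward; pixel columns grow to the right and rows downward; lengths in m; the calibration is good to about 2 mm. The wrist camera is an equidistant fisheye: a pixel r from the principal point sees the ray r / f radians off the axis. A picture is of the moment at which its call begins. There is no depth.
- r.close_job(): hands the job in; it is judged then, once.
The state is a dict: "time": time; "joint_positions": joint angles; "joint_velocities": joint speeds; "joint_torque": joint torques, N m; "tcp_pos": TCP position; "tool_rot": TCP orientation; "force": force on the tool from outside, world axes, zero at the start; "torque": the same for the moment, N m; "grip_width": opening from 0.0 (shut) to 1.0 (fully open); "finger_force": force on a finger pad.
Only numpy, scipy, OpenCV 4.12 (cv2) and the standard library are available. Lean on these libraries where they do the work, as an engineer would, in place of code of your own. Each camera call takes 0.05 s, during which the arm holds its last target. There are 200 camera calls.

## Working session

There is one attempt and no reset: what is moved stays moved. The work goes in short steps, Python scripts to look and compute and a tool call to move; the robot and the scene stay as the last step left them, time stands still between calls to the robot, and variables do not carry over. Pictures are saved under pics/ and viewed, at most 14 in all, crops included, and the job is handed in when it is done.

Besides the shell and the picture viewer there is one more tool, called as a command line: name --argument value ..., lists and objects as JSON in quotes. play_rows: Moves the arm, as the interface text tells. Its arguments: {"type":"object","properties":{"series":{"type":"array","items":{"type":"object","properties":{"x":{"type":"number"},"y":{"type":"number"},"z":{"type":"number"},"twist":{"type":"number"}}}},"hand":{"type":"number"}},"required":["series"]}

```bash
ls; mkdir -p pics
python3 - <<'E'
from cell import r
import cv2,numpy as np,pickle
o=r.get_obs();print({k:np.round(v,3) for k,v in o.items()})
for n in("scene","side","wrist"):
    s=r.snapshot(n);cv2.imwrite(f"pics/{n}0.png",s["pixels"]);pickle.dump(s,open(f"{n}0.pkl","wb"))
    print(n,np.round(s["camera_matrix"],1).tolist(),np.round(-s["R"].T@s["t"],3))
E
```

```text
pics
{'time': np.float64(0.0), 'joint_positions': array([ 1.065,  0.259,  1.536,  0.   ,  1.348, -0.203]), 'joint_velocities': array([-0.001, -0.   ,  0.003,  0.   , -0.   , -0.   ]), 'joint_torque': array([ 1.0000e-03, -4.3730e+01, -2.8402e+01,  7.2000e-02,  4.1000e-02,
       -0.0000e+00]), 'tcp_pos': array([0.164, 0.525, 0.218]), 'tool_rot': array([ 0.151,  0.989, -0.001, -0.   ]), 'force': array([-0.973,  0.092, -0.89 ]), 'torque': array([ 0.01 ,  0.028, -0.028]), 'finger_force': np.float64(0.0), 'grip_width': np.float64(0.998)}
scene [[362.7, 0.0, 327.0], [0.0, 362.7, 201.4], [0.0, 0.0, 1.0]] [-0.121 -0.419  0.693]
side [[444.3, 0.0, 316.3], [0.0, 444.3, 195.8], [0.0, 0.0, 1.0]] [ 0.254 -0.9    0.596]
wrist [[309.7, 0.0, 319.7], [0.0, 309.7, 202.1], [0.0, 0.0, 1.0]] [0.094 0.547 0.385]
```

View pics/scene0.png

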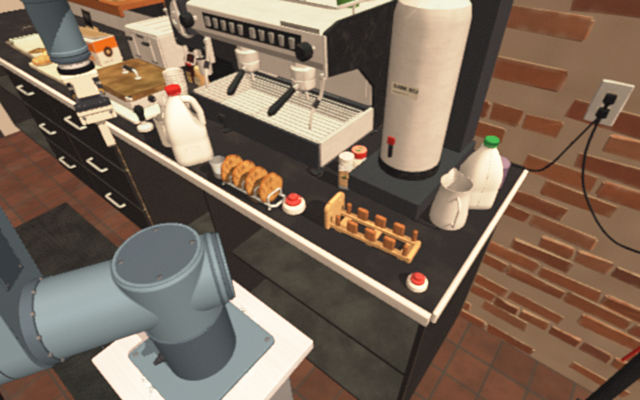

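View pics/side0.png

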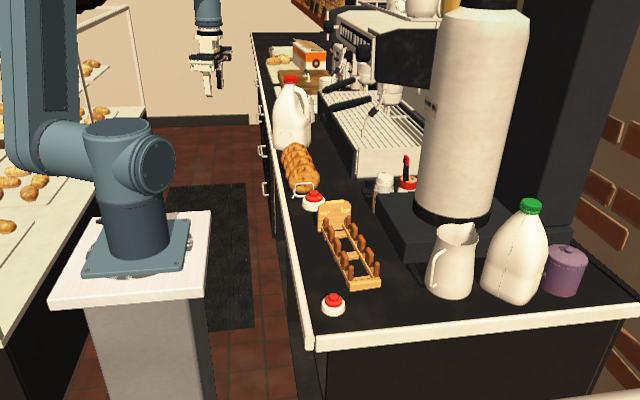

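View pics/wrist0.png

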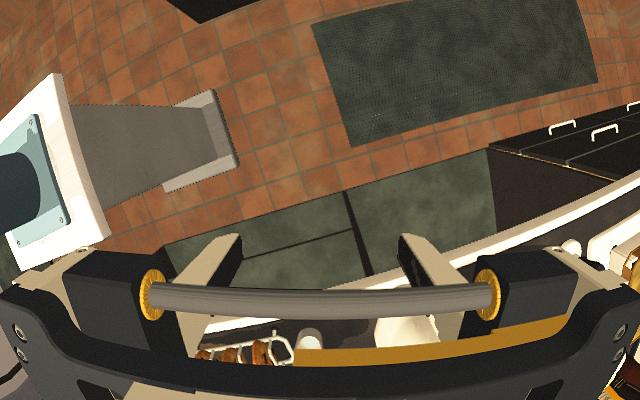

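The scene shows the rack with four cookies at (252,178), the glass at (217,167), and timer candidates at (293,204) and (417,282). The display is at (372,228), with its back board at (335,212). The side view shows the same, with the rack at (300,168), timers at (313,201) and (333,304), and the board at (335,214). The wrist view mostly shows the floor, with the rack at its lower edge (245,350). Next I'll crop for the timer choice and the corner points.

```bash
python3 - <<'E'
import cv2,numpy as np
a=cv2.imread("pics/scene0.png");b=cv2.imread("pics/side0.png")
c=cv2.resize(a[145:300,205:445],None,fx=3.3,fy=3.3,interpolation=cv2.INTER_CUBIC);cv2.imwrite("pics/c1.png",c)
d=cv2.resize(b[135:325,270:400],None,fx=3.1,fy=3.1,interpolation=cv2.INTER_CUBIC);cv2.imwrite("pics/c2.png",d);print(c.shape,d.shape)
E
cat > h.py <<'E'
import numpy as np,pickle
S={n:pickle.load(open(n+"0.pkl","rb")) for n in("scene","side")}
def ray(n,p):
    s=S[n];d=s["R"].T@np.linalg.inv(s["camera_matrix"])@np.array([p[0],p[1],1.]);return -s["R"].T@s["t"],d/np.linalg.norm(d)
def plane(n,p,z):
    c,d=ray(n,p);return c+d*(z-c[2])/d[2]
def tri(p,q):
    c1,d1=ray("scene",p);c2,d2=ray("side",q)
    t=np.linalg.lstsq(np.c_[d1,-d2],c2-c1,rcond=None)[0];A=c1+d1*t[0];B=c2+d2*t[1];return (A+B)/2,np.linalg.norm(A-B)
E
python3 - <<'E'
from h import *;import cv2
for n in S:
    im=S[n]["pixels"].astype(int);m=((im[...,2]>150)&(im[...,1]<70)&(im[...,0]<80)).astype(np.uint8)
    k,l,st,ce=cv2.connectedComponentsWithStats(m)
    for i in range(1,k):
        if st[i,4]>25:
            p=ce[i];P=plane(n,p,.04);print(n,st[i],np.round(p,1),np.round(P,3),"width mm",round(1e3*st[i,2]*(S[n]["R"]@P+S[n]["t"])[2]/S[n]["camera_matrix"][0,0]))
E
```

```text
(512, 792, 3) (589, 403, 3)
scene [165  85  15  10 119] [172.4  89.4] [0.636 1.04  0.04 ] width mm 65
scene [355 153  12   5  42] [360.4 155.3] [0.709 0.11  0.04 ] width mm 39
scene [287 194  10   7  26] [290.7 198.4] [0.414 0.142 0.04 ] width mm 28
scene [412 272   9   9  34] [415.2 276.9] [ 0.385 -0.258  0.04 ] width mm 20
side [284  75  13   9  98] [289.9  78.6] [0.497 1.439 0.04 ] width mm 68
side [402 181  14   9  88] [408.2 185.5] [0.696 0.16  0.04 ] width mm 39
side [306 191  16  11  93] [313.3 196.8] [0.42  0.125 0.04 ] width mm 42
side [325 293  16  14 109] [332.4 299.9] [ 0.394 -0.279  0.04 ] width mm 30
```

View pics/c1.png

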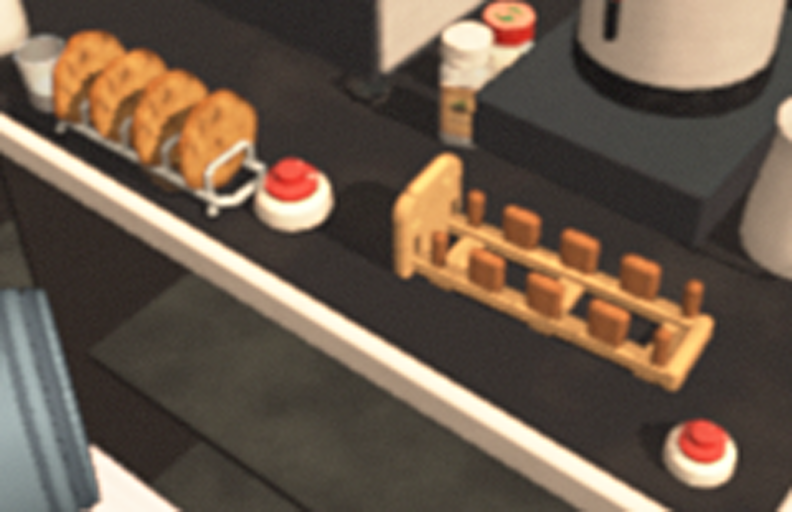

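View pics/c2.png

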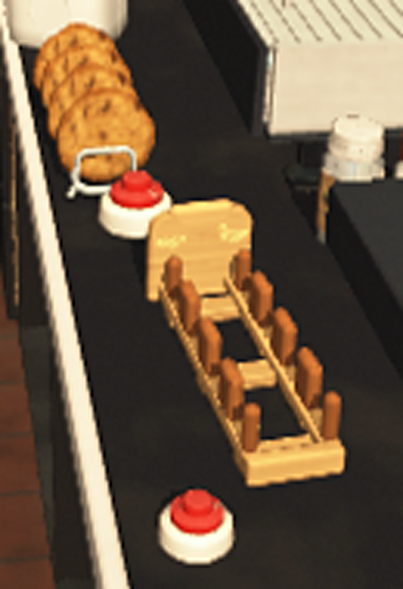

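The crops show that the white body of the timer at scene (293,204) is larger than that of the one at (417,282). The rack-end timer is therefore the one meant, and the freshest cookie is the one nearest the display. The divider tops are clear in both views.

Run:
```python
from h import *
s=lambda L:[(205+x/3.3,145+y/3.3) for x,y in L]
e=lambda L:[(270+x/3.1,135+y/3.1) for x,y in L]
A=s([(478,194),(523,208),(580,233),(641,257),(693,284),(440,233),(488,252),(546,278),(609,304),(664,329)])
B=e([(241,253),(261,275),(284,313),(309,352),(333,395),(173,260),(189,285),(209,322),(231,363),(253,407)])
P=[]
for p,q in zip(A,B):
    t,g=tri(p,q);a=plane("scene",p,.053);b=plane("side",q,.053);P.append((a+b)/2);print(np.round(t,3),round(g,3),np.round(a-b,3)[:2])
P=np.array(P)[:,:2]
M=np.array([[28,k] for k in(104,52,0,-52,-104)]+[[-28,k] for k in(104,52,0,-52,-104)])/1e3
c=P.mean(0);H=M.T@(P-c);th=np.arctan2(H[0,1]-H[1,0],H[0,0]+H[1,1]);print("display",c,np.degrees(th))
R=np.array([[np.cos(th),-np.sin(th)],[np.sin(th),np.cos(th)]]);print("res mm",np.round(1e3*(P-c-M@R.T),1).tolist())
A=s([(225,92),(180,70),(135,50),(93,32)]);B=e([(105,90),(95,65),(85,42),(78,26)])
for p,q in zip(A,B): print("cookie",np.round(tri(p,q),3) if 0 else (np.round(tri(p,q)[0],3),np.round(plane("scene",p,.1),3),np.round(plane("side",q,.1),3)))
for n,p in(("scene",(205+293/3.3,145+206/3.3)),("side",(270+135/3.1,135+214/3.1))):print("timer",plane(n,p,.015))
```

```text
[ 0.483 -0.011  0.054] 0.0 [ 0.001 -0.002]
[ 0.489 -0.05   0.058] 0.001 [ 0.001 -0.006]
[ 0.494 -0.1    0.056] 0.002 [-0.001 -0.005]
[ 0.498 -0.151  0.057] 0.002 [ 0.    -0.006]
[ 0.503 -0.194  0.051] 0.003 [-0.004 -0.001]
[ 0.429 -0.013  0.053] 0.001 [-0.001 -0.001]
[ 0.433 -0.056  0.056] 0.003 [-0.001 -0.006]
[ 0.437 -0.106  0.056] 0.003 [-0.002 -0.006]
[ 0.442 -0.157  0.056] 0.003 [-0.001 -0.006]
[ 0.448 -0.199  0.052] 0.001 [-0.002  0.   ]
display [ 0.46660481 -0.1013996 ] 5.486658005154806
res mm [[-0.8, -13.7], [2.2, 2.1], [0.9, 1.6], [1.3, 3.0], [-3.0, 7.3], [0.0, -12.0], [0.5, 0.4], [-0.1, 1.7], [0.3, 2.3], [-1.4, 7.3]]
cookie (array([0.405, 0.191, 0.109]), array([0.416, 0.202, 0.1  ]), array([0.406, 0.206, 0.1  ]))
cookie (array([0.402, 0.24 , 0.111]), array([0.415, 0.255, 0.1  ]), array([0.404, 0.263, 0.1  ]))
cookie (array([0.399, 0.292, 0.112]), array([0.412, 0.309, 0.1  ]), array([0.402, 0.32 , 0.1  ]))
cookie (array([0.399, 0.348, 0.107]), array([0.408, 0.36 , 0.1  ]), array([0.4  , 0.362, 0.1  ]))
timer [0.41127501 0.12994182 0.015     ]
timer [0.42235743 0.13049601 0.015     ]
```

Run:
```python
from h import *;import cv2
from scipy.spatial.transform import Rotation as Ro
s=pickle.load(open("wrist0.pkl","rb"));R,t=s["R"],s["t"];K=s["camera_matrix"]
def proj(X):
    c=R@X+t;th=np.arctan2(np.hypot(c[0],c[1]),c[2]);u=c[:2]/np.hypot(c[0],c[1])*th*K[0,0];return np.round(u+K[:2,2])
T=np.array([.164,.525,.218]);Q=Ro.from_quat([.151,.989,-.001,0]).as_matrix()
print("cam axis in tool",Q.T@R[2],"pos in tool",Q.T@(-R.T@t-T))
for x in(0,.05,-.03):
  for z in(-.039,-.019,0,.1): print("tool x",x,"z",z,[proj(T+Q@np.array([x,y,z])).tolist() for y in(-.1,-.05,0,.05,.1)])
print("jug cap",tri((172.4,89.4),(289.9,78.6)))
im=cv2.cvtColor(S["scene"]["pixels"],cv2.COLOR_BGR2HSV);b=cv2.cvtColor(S["side"]["pixels"],cv2.COLOR_BGR2HSV)
o=[]
for n,h,(x0,y0,x1,y1) in(("scene",im,(205,140,300,220)),("side",b,(270,130,330,215))):
    c=S[n]["pixels"][y0:y1,x0:x1];o.append(cv2.resize(c,(800 if n=="scene" else 420,)*1+(0,),fx=0,fy=0) if 0 else cv2.resize(c,None,fx=5,fy=5,interpolation=cv2.INTER_CUBIC))
H=max(i.shape[0] for i in o);o=[cv2.copyMakeBorder(i,0,H-i.shape[0],0,0,0) for i in o];r=np.hstack(o);print(r.shape);cv2.imwrite("pics/c3.png",r)
```

```text
cam axis in tool [-2.64011762e-01 -1.69635492e-04  9.64519446e-01] pos in tool [ 0.07336902 -0.0002132  -0.16660337]
tool x 0 z -0.039 [[133.0, 271.0], [218.0, 278.0], [320.0, 281.0], [423.0, 278.0], [507.0, 271.0]]
tool x 0 z -0.019 [[150.0, 256.0], [228.0, 261.0], [320.0, 262.0], [412.0, 260.0], [490.0, 256.0]]
tool x 0 z 0 [[164.0, 244.0], [237.0, 247.0], [320.0, 248.0], [403.0, 247.0], [476.0, 244.0]]
tool x 0 z 0.1 [[212.0, 203.0], [265.0, 203.0], [320.0, 203.0], [375.0, 203.0], [427.0, 203.0]]
tool x 0.05 z -0.039 [[116.0, 179.0], [206.0, 177.0], [320.0, 175.0], [434.0, 177.0], [524.0, 179.0]]
tool x 0.05 z -0.019 [[137.0, 172.0], [220.0, 169.0], [320.0, 168.0], [420.0, 169.0], [503.0, 172.0]]
tool x 0.05 z 0 [[153.0, 166.0], [230.0, 164.0], [320.0, 163.0], [410.0, 164.0], [487.0, 166.0]]
tool x 0.05 z 0.1 [[209.0, 149.0], [262.0, 147.0], [320.0, 146.0], [377.0, 147.0], [431.0, 149.0]]
tool x -0.03 z -0.039 [[146.0, 317.0], [226.0, 326.0], [320.0, 330.0], [414.0, 326.0], [494.0, 317.0]]
tool x -0.03 z -0.019 [[160.0, 299.0], [235.0, 306.0], [320.0, 309.0], [406.0, 306.0], [480.0, 299.0]]
tool x -0.03 z 0 [[172.0, 285.0], [242.0, 290.0], [320.0, 291.0], [398.0, 289.0], [468.0, 285.0]]
tool x -0.03 z 0.1 [[216.0, 233.0], [266.0, 234.0], [320.0, 234.0], [374.0, 234.0], [424.0, 233.0]]
jug cap (array([0.40947965, 0.60150218, 0.23787038]), np.float64(0.0029951057519373697))
(425, 775, 3)
```

View pics/c3.png

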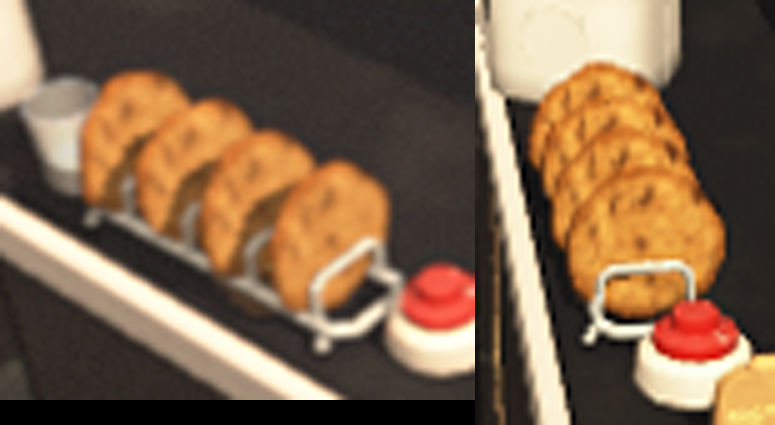

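The crop shows the rack with four upright cookies, tops at about (150,75), (230,100), (290,132) and (345,162) in the left half, and the timer at the right end. Next I'll hover over the rack.

play_rows --hand 0.62 --series '[{"x":-0.03,"y":-0.017},{"x":-0.06,"y":-0.033},{"x":-0.09,"y":-0.05},{"x":-0.12,"y":-0.067},{"x":-0.15,"y":-0.083}]'

```text
schema error: expected keys x, y, z, twist
```

play_rows --series '[{"x":-0.035,"y":-0.019,"twist":-5},{"x":-0.07,"y":-0.038,"twist":-10},{"x":-0.105,"y":-0.057,"twist":-15},{"x":-0.14,"y":-0.076,"twist":-20},{"x":-0.155,"y":-0.084,"twist":-20}]'

```text
schema error: expected keys x, y, z, twist
```

```bash
cat >> h.py <<'E'
from scipy.spatial.transform import Rotation as Ro
def wray(s,p):
    K=s["camera_matrix"];d=(np.array(p,float)-K[:2,2]);r=np.hypot(*d);th=r/K[0,0]
    v=np.array([*(d/r*np.sin(th)),np.cos(th)]);return -s["R"].T@s["t"],s["R"].T@v
def wplane(s,p,z):
    c,d=wray(s,p);return c+d*(z-c[2])/d[2]
E
cat > shot.py <<'E'
import sys,cv2,pickle
from cell import r
from h import *
n=sys.argv[1];cam=sys.argv[2] if len(sys.argv)>2 else "wrist"
s=r.snapshot(cam);pickle.dump(s,open(n+".pkl","wb"));cv2.imwrite(f"pics/{n}.png",s["pixels"])
o=r.get_obs();Q=Ro.from_quat(o["tool_rot"]).as_matrix()
print(round(o["time"],2),np.round(o["tcp_pos"],4),"tool y",np.round(Q[:,1],3),"yaw",round(np.degrees(np.arctan2(-Q[0,1],Q[1,1])),2),"w",round(o["grip_width"],3),np.round(o["force"],1),np.round(o["joint_positions"],2))
E
python3 shot.py w1
```

```text
0.2 [0.1638 0.5247 0.2181] tool y [ 0.298  0.955 -0.001] yaw -17.35 w 0.998 [ 0.1 -0.7 -0.2] [ 1.07  0.26  1.54 -0.    1.35 -0.2 ]
```

View pics/w1.png

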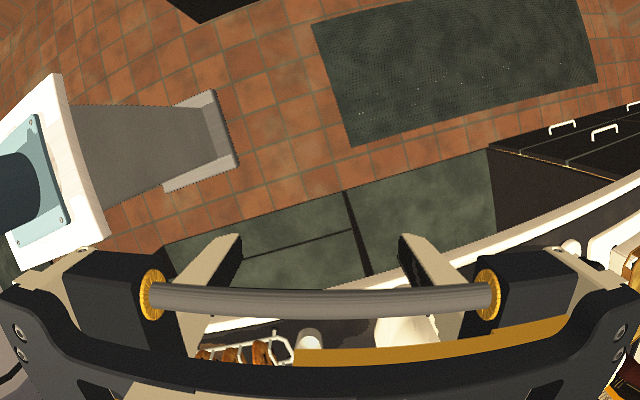

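The move was refused because every key is required, so the picture is unchanged from the start. I'll send it again with all keys.

play_rows --hand 0.62 --series '[{"x":-0.03,"y":-0.017,"z":0,"twist":0},{"x":-0.06,"y":-0.033,"z":0,"twist":0},{"x":-0.09,"y":-0.05,"z":0,"twist":0},{"x":-0.12,"y":-0.067,"z":0,"twist":0},{"x":-0.15,"y":-0.083,"z":0,"twist":0}]'

```text
time: 0.62
tcp_pos: [0.283, 0.3997, 0.2185]
tool_rot: [0.15, 0.989, -0.0, -0.0]
force: [0.1, 0.8, -0.3]
grip_width: 0.693
finger_force: 0.0
```

play_rows --series '[{"x":-0.035,"y":-0.019,"z":0,"twist":-5},{"x":-0.07,"y":-0.038,"z":0,"twist":-10},{"x":-0.105,"y":-0.057,"z":0,"twist":-15},{"x":-0.14,"y":-0.076,"z":0,"twist":-20},{"x":-0.155,"y":-0.084,"z":0,"twist":-20}]'

```text
time: 1.03
tcp_pos: [0.4082, 0.2714, 0.2186]
tool_rot: [-0.024, 1.0, -0.001, 0.001]
force: [-0.1, 0.1, 0.7]
grip_width: 0.388
finger_force: 0.0
```

```bash
python3 shot.py w2
```

```text
1.08 [0.4093 0.2706 0.2185] tool y [-0.043  0.999 -0.002] yaw 2.48 w 0.382 [ 2.1 -1.8 -0.1] [ 0.36  0.15  1.67 -0.    1.32 -1.26]
```

View pics/w2.png

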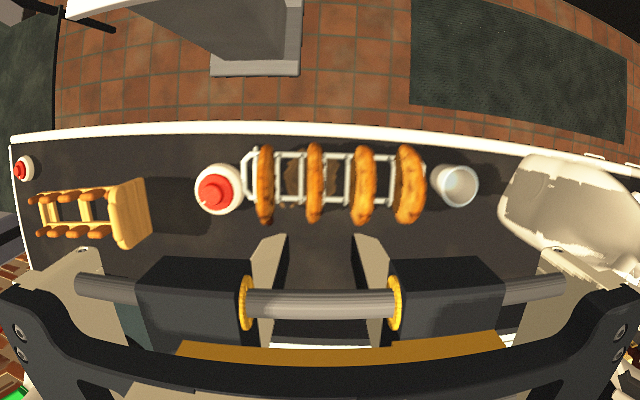

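The wrist view shows, left to right, the display (90,210), the timer (217,188), cookies at (264,185), (314,183), (363,185) and (409,184), and the glass (458,185).

```bash
cat >> h.py <<'E'
import cv2
def cookies(s,x0=235,x1=440,y0=130,y1=240,amin=250):
    h=cv2.cvtColor(s["pixels"],cv2.COLOR_BGR2HSV);m=((h[...,0]>4)&(h[...,0]<20)&(h[...,1]>120)&(h[...,2]>110)).astype(np.uint8)
    q=np.zeros_like(m);q[y0:y1,x0:x1]=m[y0:y1,x0:x1];q=cv2.morphologyEx(q,cv2.MORPH_CLOSE,np.ones((5,3)))
    out=[]
    for c in cv2.findContours(q,cv2.RETR_EXTERNAL,cv2.CHAIN_APPROX_NONE)[0]:
        if cv2.contourArea(c)>amin:
            b=cv2.boundingRect(c);yc=b[1]+b[3]/2;w=c[:,0,0][abs(c[:,0,1]-yc)<8]
            out.append((w.min(),w.max()+1,b[1],b[1]+b[3],yc))
    return sorted(out)
E
python3 - <<'E'
from h import *
s=pickle.load(open("w2.pkl","rb"))
for l,r,t,b,yc in cookies(s):
    print((l,r,t,b),"edges y@.1",np.round([wplane(s,(u,yc),.1)[1] for u in(l,r)],4),"ends x@.06",np.round([wplane(s,((l+r)/2,v),.06)[0] for v in(t,b)],4))
for p in((217,188),(458,188)): print(np.round(wplane(s,p,.03 if p[0]<300 else .06),4))
E
```

```text
(np.int32(256), np.int32(275), 145, 225) edges y@.1 [0.21   0.2285] ends x@.06 [0.3645 0.454 ]
(np.int32(306), np.int32(328), 143, 224) edges y@.1 [0.2579 0.2786] ends x@.06 [0.3603 0.4497]
(np.int32(350), np.int32(377), 145, 227) edges y@.1 [0.2995 0.3254] ends x@.06 [0.3597 0.4508]
(np.int32(394), np.int32(427), 144, 225) edges y@.1 [0.342  0.3758] ends x@.06 [0.3547 0.4464]
[0.4208 0.1463 0.03  ]
[0.3996 0.4304 0.06  ]
```

play_rows --hand 0.65 --series '[{"x":0,"y":-0.02,"z":0.02,"twist":-0.4},{"x":0,"y":-0.04,"z":0.04,"twist":-0.8},{"x":0,"y":-0.055,"z":0.05,"twist":-1},{"x":0,"y":-0.058,"z":0.05,"twist":-1},{"x":0,"y":-0.058,"z":0.05,"twist":-1}]'

```text
time: 1.5
tcp_pos: [0.4076, 0.2164, 0.1685]
tool_rot: [-0.031, 1.0, 0.0, -0.001]
force: [-0.4, 1.2, 0.3]
grip_width: 0.353
finger_force: 0.0
```

```bash
python3 shot.py w3
cat > meas.py <<'E'
import sys
from h import *
s=pickle.load(open(sys.argv[1]+".pkl","rb"))
for l,r,t,b,yc in cookies(s,100,560,60,300):
    print((int(l),int(r),t,b),"edges y@.1",np.round([wplane(s,(u,yc),.1)[1] for u in(l,r)],4),"x@.06",np.round([wplane(s,((l+r)/2,v),.06)[0] for v in(t,b)],4))
E
python3 meas.py w3
```

```text
1.55 [0.4082 0.2171 0.1692] tool y [-0.062  0.998  0.001] yaw 3.58 w 0.353 [-0.8 -0.6  0.7] [ 0.25  0.14  1.81  0.    1.19 -1.39]
(100, 126, 227, 259) edges y@.1 [-0.0016  0.0338] x@.06 [0.4527 0.4937]
(100, 467, 60, 154) edges y@.1 [0.0135 0.3299] x@.06 [0.2825 0.3671]
(119, 168, 185, 272) edges y@.1 [0.0276 0.084 ] x@.06 [0.4026 0.5042]
(229, 272, 183, 227) edges y@.1 [0.1426 0.1783] x@.06 [0.3953 0.4384]
(308, 328, 151, 245) edges y@.1 [0.2067 0.2224] x@.06 [0.3627 0.4525]
(359, 393, 150, 242) edges y@.1 [0.2466 0.2741] x@.06 [0.3581 0.4463]
(409, 452, 156, 247) edges y@.1 [0.2881 0.3267] x@.06 [0.3589 0.4497]
(456, 498, 155, 243) edges y@.1 [0.3301 0.3733] x@.06 [0.3527 0.4441]
```

View pics/w3.png

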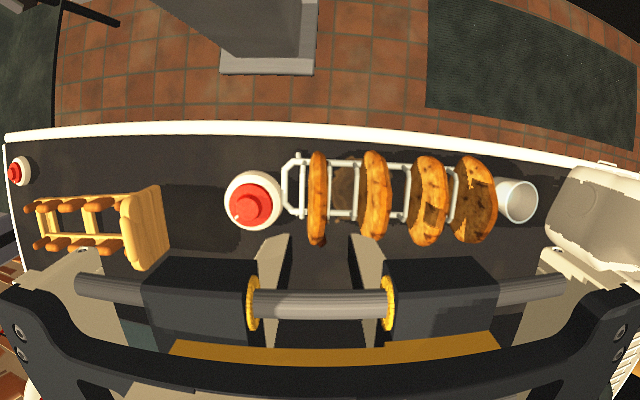

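The wrist view has cookie 1 centred between the fingers at (318,198), and its neighbour's face at (375,195) is clear of the right finger. Descending to grip.

play_rows --series '[{"x":0,"y":-0.002,"z":0.022,"twist":0},{"x":0,"y":-0.002,"z":0.05,"twist":0},{"x":0,"y":-0.002,"z":0.08,"twist":0},{"x":0,"y":-0.002,"z":0.1,"twist":0},{"x":0,"y":-0.002,"z":0.106,"twist":0}]'

```text
time: 1.97
tcp_pos: [0.4068, 0.2155, 0.0608]
tool_rot: [-0.032, 0.999, -0.0, -0.002]
force: [-0.5, 0.1, 0.3]
grip_width: 0.349
finger_force: 0.0
```

play_rows --hand 1.0 --series '[{"x":0,"y":0,"z":0,"twist":0},{"x":0,"y":0,"z":0,"twist":0},{"x":0,"y":0,"z":0,"twist":0},{"x":0,"y":0,"z":0,"twist":0},{"x":0,"y":0,"z":0,"twist":0}]'

```text
time: 2.38
tcp_pos: [0.4095, 0.215, 0.0641]
tool_rot: [-0.032, 0.999, 0.0, 0.002]
force: [0.3, -1.0, 3.7]
grip_width: 0.166
finger_force: 29.3
```

play_rows --series '[{"x":0,"y":0,"z":-0.015,"twist":0},{"x":0,"y":0,"z":-0.045,"twist":0},{"x":0,"y":0,"z":-0.08,"twist":0},{"x":0,"y":0,"z":-0.115,"twist":0},{"x":0,"y":0,"z":-0.13,"twist":0}]'

```text
time: 2.8
tcp_pos: [0.4101, 0.2154, 0.1977]
tool_rot: [-0.032, 0.999, 0.001, 0.004]
force: [0.0, 0.6, 0.4]
grip_width: 0.168
finger_force: 29.2
```

play_rows --series '[{"x":0,"y":-0.02,"z":0,"twist":0},{"x":0,"y":-0.055,"z":0,"twist":0},{"x":0,"y":-0.09,"z":0,"twist":0},{"x":0,"y":-0.125,"z":0,"twist":0},{"x":0,"y":-0.16,"z":0,"twist":0}]'

```text
time: 3.22
tcp_pos: [0.4182, 0.0538, 0.1934]
tool_rot: [-0.032, 0.999, 0.0, 0.001]
force: [0.4, 0.5, -0.8]
grip_width: 0.165
finger_force: 29.2
```

play_rows --series '[{"x":-0.01,"y":-0.03,"z":0,"twist":-0.5},{"x":-0.02,"y":-0.055,"z":0,"twist":-1},{"x":-0.03,"y":-0.075,"z":0,"twist":-1.5},{"x":-0.034,"y":-0.083,"z":0,"twist":-1.8},{"x":-0.034,"y":-0.083,"z":0,"twist":-1.8}]'

```text
time: 3.63
tcp_pos: [0.4584, -0.0271, 0.193]
tool_rot: [-0.046, 0.999, -0.0, 0.0]
force: [0.1, 0.1, -0.8]
grip_width: 0.17
finger_force: 29.2
```

```bash
python3 shot.py w4
```

```text
3.68 [ 0.4575 -0.0257  0.1927] tool y [-0.093  0.996  0.001] yaw 5.34 w 0.162 [ 0.   0.  -1.2] [-0.3   0.11  1.78  0.    1.25 -1.97]
```

View pics/w4.png

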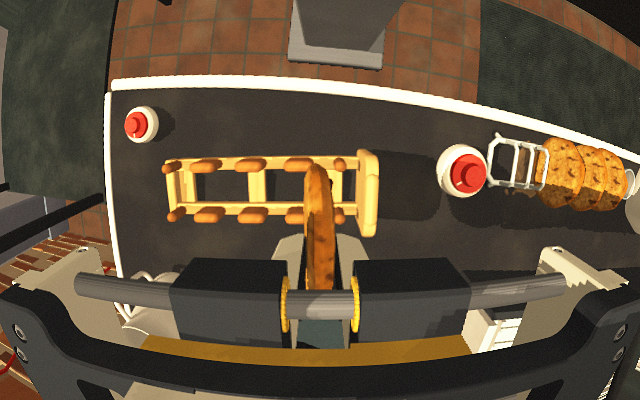

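The wrist view shows the near row of divider tops at (175,167), (207,165), (250,164), (298,162) and (338,161), and the far row at (175,216), (208,213) and (252,211). The held cookie runs from (315,165) to (320,285).

```bash
cat > disp.py <<'E'
import sys
from h import *
s=pickle.load(open(sys.argv[1]+".pkl","rb"))
h=cv2.cvtColor(s["pixels"],cv2.COLOR_BGR2HSV)
for p in eval(sys.argv[2]):
    print(p,h[p[1],p[0]],np.round(wplane(s,p,.053)[:2],4))
m=((h[...,0]>5)&(h[...,0]<14)&(h[...,1]>130)&(h[...,2]>90)&(h[...,2]<225)).astype(np.uint8)
m[:140]=0;m[260:]=0;m[:,:120]=0;m[:,360:]=0
m=cv2.morphologyEx(m,cv2.MORPH_OPEN,np.ones((3,3)))
k,l,st,ce=cv2.connectedComponentsWithStats(m)
for i in range(1,k):
    if st[i,4]>20: print(st[i],np.round(ce[i],1),np.round(wplane(s,ce[i],.048)[:2],4))
for v in(170,180,195,210,225,240,260): 
    q=(h[v,:,0]<20)&(h[v,:,1]>120)&(h[v,:,2]>100);u=np.flatnonzero(q[290:350])+290;print(v,u.min() if len(u) else 0,u.max() if len(u) else 0,end=" | ")
E
python3 disp.py w4 "[(175,167),(207,165),(250,164),(298,162),(338,161),(175,216),(208,213),(252,211),(335,211)]"
```

```text
(175, 167) [ 12 188 111] [ 0.4446 -0.1848]
(207, 165) [ 15 196 244] [ 0.4401 -0.1468]
(250, 164) [ 16 193 248] [ 0.4358 -0.1   ]
(298, 162) [ 15 199 245] [ 0.4299 -0.0513]
(338, 161) [ 12 201 185] [ 0.4252 -0.0117]
(175, 216) [ 12 194 155] [ 0.5004 -0.1865]
(208, 213) [ 13 200 189] [ 0.4927 -0.1455]
(252, 211) [ 12 201 147] [ 0.4855 -0.0959]
(335, 211) [ 13 206 168] [ 0.4773 -0.0092]
[201 159  21  13 150] [212.4 163.4] [ 0.4389 -0.1425]
[242 158  24  12 133] [256.4 161.6] [ 0.4337 -0.0945]
[288 158  25   7 105] [300.9 159.9] [ 0.4282 -0.0488]
[335 158  11  14  68] [341.  163.5] [ 0.4281 -0.008 ]
[166 161  16  12 133] [172.8 166.2] [ 0.4449 -0.1901]
[312 166  14  15 100] [319.1 172.2] [ 0.4392 -0.0293]
[171 206  15  16 146] [177.4 213.2] [ 0.4986 -0.1856]
[198 207  27  15 226] [213.1 211.7] [ 0.4923 -0.1412]
[242 207  26  16 221] [256.4 211.7] [ 0.4874 -0.0921]
[288 207  15   8 115] [295.3 210.6] [ 0.4823 -0.0506]
[333 207  13  17 105] [339.6 213.6] [ 0.4812 -0.0037]
[311 214  21  46 555] [319.7 237.2] [ 0.5098 -0.0221]
[324 255  10   5  39] [328.5 257.2] [ 0.5328 -0.0102]
170 290 344 | 180 304 342 | 195 304 341 | 210 290 349 | 225 304 334 | 240 307 334 | 260 307 333 |
```

play_rows --series '[{"x":0.002,"y":0.004,"z":0.02,"twist":0},{"x":0.002,"y":0.004,"z":0.05,"twist":0},{"x":0.002,"y":0.004,"z":0.07,"twist":0},{"x":0.002,"y":0.004,"z":0.08,"twist":0},{"x":0.002,"y":0.004,"z":0.08,"twist":0}]'

```text
time: 4.1
tcp_pos: [0.4524, -0.0195, 0.1105]
tool_rot: [-0.048, 0.999, 0.001, -0.003]
force: [0.4, -0.2, -0.4]
grip_width: 0.166
finger_force: 29.2
```

```bash
python3 shot.py w5; python3 -c "
import cv2
a=cv2.imread('pics/w5.png')[120:290,220:420];cv2.imwrite('pics/c5.png',cv2.resize(a,None,fx=3.5,fy=3.5,interpolation=cv2.INTER_CUBIC))"
```

```text
4.15 [ 0.4535 -0.02    0.1119] tool y [-0.096  0.995  0.002] yaw 5.53 w 0.167 [ 0.9  0.5 -1.1] [-0.29  0.2   1.9   0.    1.04 -1.96]
```

View pics/c5.png

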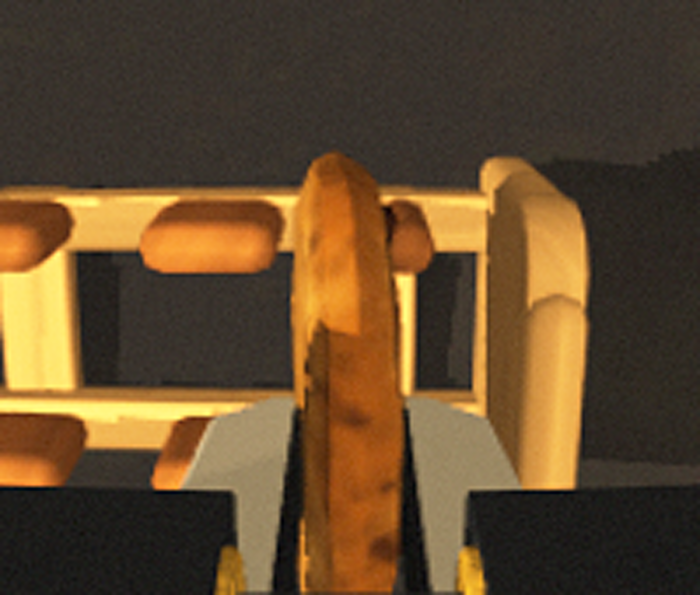

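The crop shows block +52 at crop x 143–280, the held cookie at 297–385, and the end block reaching 433. The cookie is therefore a few mm too near the back board. I'll shift -3 mm and enter the slot gently.

play_rows --series '[{"x":0,"y":-0.003,"z":0,"twist":0},{"x":0,"y":-0.003,"z":0.005,"twist":0},{"x":0,"y":-0.003,"z":0.01,"twist":0},{"x":0,"y":-0.003,"z":0.015,"twist":0},{"x":0,"y":-0.003,"z":0.018,"twist":0}]'

```text
time: 4.57
tcp_pos: [0.4552, -0.0248, 0.0942]
tool_rot: [-0.047, 0.999, 0.0, -0.0]
force: [-0.3, 0.2, -0.4]
grip_width: 0.165
finger_force: 29.2
```

```bash
python3 shot.py w6; python3 shot.py s6 side; python3 -c "
import cv2,numpy as np
a=cv2.imread('pics/w6.png')[120:290,220:420];a=cv2.resize(a,None,fx=2.4,fy=2.4,interpolation=cv2.INTER_CUBIC)
b=cv2.imread('pics/s6.png')[180:300,300:390];b=cv2.resize(b,None,fx=3.4,fy=3.4,interpolation=cv2.INTER_CUBIC);print(a.shape,b.shape)
cv2.imwrite('pics/c6.png',np.hstack([a,b[:408]]))"
```

```text
4.62 [ 0.4549 -0.0247  0.0937] tool y [-0.095  0.995  0.001] yaw 5.44 w 0.167 [ 0.4  0.7 -1.3] [-0.3   0.22  1.92  0.    1.   -1.97]
4.67 [ 0.4549 -0.0247  0.0941] tool y [-0.095  0.995  0.001] yaw 5.44 w 0.167 [ 0.7  0.9 -1.5] [-0.3   0.22  1.92  0.    1.   -1.97]
(408, 480, 3) (408, 306, 3)
```

View pics/c6.png

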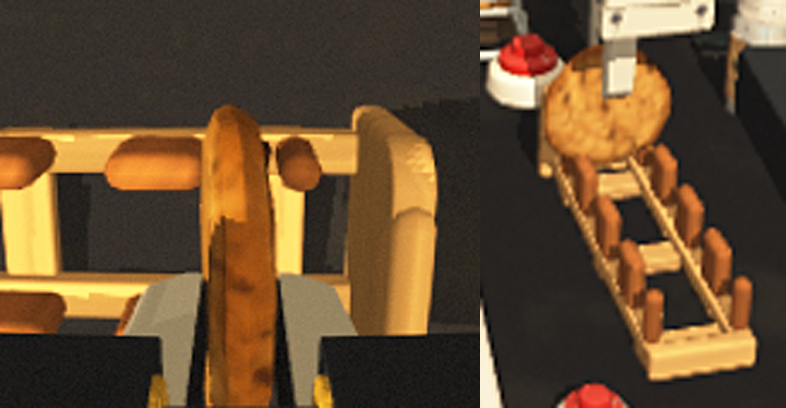

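The view shows the cookie's lower edge at crop x 203–268, with block +52 ending at about 205 and the end block starting at 277. It needs about +1.5 mm.

play_rows --series '[{"x":0,"y":0.0015,"z":0,"twist":0},{"x":0,"y":0.0015,"z":0.005,"twist":0},{"x":0,"y":0.0015,"z":0.01,"twist":0},{"x":0,"y":0.0015,"z":0.015,"twist":0},{"x":0,"y":0.0015,"z":0.02,"twist":0}]'

```text
time: 5.08
tcp_pos: [0.4552, -0.0233, 0.074]
tool_rot: [-0.048, 0.999, 0.0, -0.0]
force: [-0.2, -0.2, -0.5]
grip_width: 0.164
finger_force: 29.2
```

play_rows --series '[{"x":0,"y":0,"z":0.003,"twist":0},{"x":0,"y":0,"z":0.006,"twist":0},{"x":0,"y":0,"z":0.009,"twist":0},{"x":0,"y":0,"z":0.009,"twist":0},{"x":0,"y":0,"z":0.009,"twist":0}]'

```text
time: 5.5
tcp_pos: [0.4605, -0.0246, 0.0685]
tool_rot: [-0.047, 0.999, -0.002, 0.005]
force: [3.4, 0.2, 15.2]
grip_width: 0.165
finger_force: 30.2
```

The cookie touches a rail off-centre in x, with the force pushing +x. I'll ease up, shift +x by 4 mm and try again.

play_rows --series '[{"x":-0.002,"y":0,"z":-0.006,"twist":0},{"x":-0.004,"y":0,"z":-0.006,"twist":0},{"x":-0.004,"y":0,"z":-0.004,"twist":0},{"x":-0.004,"y":0,"z":-0.002,"twist":0},{"x":-0.004,"y":0,"z":-0.002,"twist":0}]'

```text
time: 5.92
tcp_pos: [0.461, -0.0232, 0.0683]
tool_rot: [-0.047, 0.999, -0.0, 0.002]
force: [0.5, 1.0, 10.9]
grip_width: 0.167
finger_force: 30.1
```

```bash
python3 shot.py w7
```

```text
5.97 [ 0.461  -0.0232  0.0684] tool y [-0.095  0.995 -0.001] yaw 5.44 w 0.169 [ 2.4  1.4 10.7] [-0.29  0.27  1.94  0.    0.93 -1.96]
```

play_rows --hand 0.68 --series '[{"x":0,"y":0,"z":0,"twist":0},{"x":0,"y":0,"z":0,"twist":0},{"x":0,"y":0,"z":0,"twist":0},{"x":0,"y":0,"z":0,"twist":0}]'

```text
time: 6.3
tcp_pos: [0.4585, -0.0228, 0.067]
tool_rot: [-0.048, 0.999, 0.0, -0.001]
force: [0.1, -0.1, -0.1]
grip_width: 0.315
finger_force: 0.0
```

play_rows --series '[{"x":0,"y":0,"z":-0.02,"twist":0},{"x":0,"y":0,"z":-0.05,"twist":0},{"x":0,"y":0,"z":-0.085,"twist":0},{"x":0,"y":0,"z":-0.12,"twist":0},{"x":0,"y":0,"z":-0.14,"twist":0}]'

```text
time: 6.72
tcp_pos: [0.4602, -0.0232, 0.2109]
tool_rot: [-0.048, 0.999, -0.001, 0.002]
force: [0.5, -0.5, 0.6]
grip_width: 0.316
finger_force: 0.0
```

```bash
python3 shot.py w8; python3 shot.py s8 side;python3 shot.py f8 scene; python3 -c "
import cv2,numpy as np
a=cv2.imread('pics/w8.png')[130:290,200:420];a=cv2.resize(a,None,fx=2,fy=2,interpolation=cv2.INTER_CUBIC)
b=cv2.imread('pics/s8.png')[180:300,300:390];b=cv2.resize(b,None,fx=3.4,fy=3.4,interpolation=cv2.INTER_CUBIC)[:320]
cv2.imwrite('pics/c8.png',np.hstack([a,b]))"; python3 meas.py w8
```

```text
6.77 [ 0.4619 -0.0237  0.2137] tool y [-0.095  0.995 -0.003] yaw 5.46 w 0.322 [0.9 0.8 2.7] [-0.29  0.1   1.75 -0.    1.29 -1.96]
6.82 [ 0.4614 -0.0236  0.2111] tool y [-0.095  0.995 -0.003] yaw 5.46 w 0.319 [-0.2  0.7  0.4] [-0.29  0.1   1.75 -0.    1.28 -1.96]
6.87 [ 0.46   -0.0232  0.2088] tool y [-0.095  0.995 -0.001] yaw 5.45 w 0.32 [-1.2 -0.7 -0.3] [-0.29  0.1   1.75 -0.    1.28 -1.96]
(100, 117, 201, 277) edges y@.1 [-0.2768 -0.2491] x@.06 [0.4985 0.6125]
(111, 476, 60, 104) edges y@.1 [-0.2505  0.1149] x@.06 [0.3288 0.3745]
(128, 151, 109, 135) edges y@.1 [-0.2245 -0.1955] x@.06 [0.3846 0.4146]
(169, 372, 145, 231) edges y@.1 [-0.174   0.0241] x@.06 [0.4184 0.5125]
(442, 478, 150, 189) edges y@.1 [0.0903 0.1301] x@.06 [0.4006 0.444 ]
(522, 560, 135, 203) edges y@.1 [0.1862 0.2452] x@.06 [0.3637 0.4483]
```

View pics/c8.png

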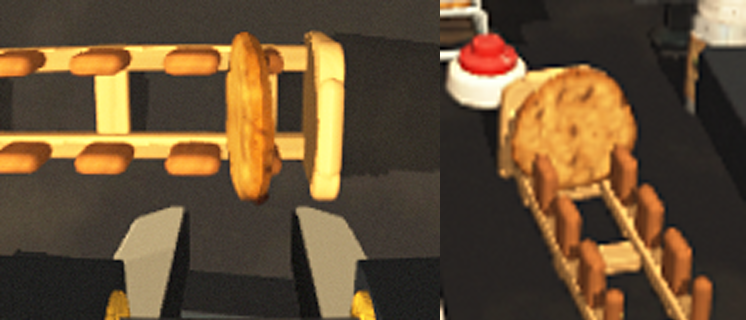

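The crop shows cookie 1 standing in the back-board slot between its blocks (crop 250,115), with the board at (325,115). Next is cookie 2.

play_rows --hand 0.65 --series '[{"x":0.015,"y":0.02,"z":0,"twist":0.4},{"x":0.027,"y":0.05,"z":0,"twist":0.8},{"x":0.027,"y":0.085,"z":0,"twist":1.2},{"x":0.027,"y":0.12,"z":0,"twist":1.6},{"x":0.027,"y":0.155,"z":0,"twist":2}]'

```text
time: 7.28
tcp_pos: [0.4159, 0.1299, 0.2057]
tool_rot: [-0.029, 1.0, -0.0, -0.002]
force: [-0.2, 0.8, 0.1]
grip_width: 0.35
finger_force: 0.0
```

play_rows --series '[{"x":0,"y":0.035,"z":0,"twist":0},{"x":0,"y":0.07,"z":0.01,"twist":0},{"x":0,"y":0.105,"z":0.025,"twist":0},{"x":0,"y":0.13,"z":0.04,"twist":0},{"x":0,"y":0.14,"z":0.045,"twist":0}]'

```text
time: 7.7
tcp_pos: [0.4061, 0.2705, 0.1586]
tool_rot: [-0.031, 0.999, -0.001, -0.003]
force: [-0.8, -1.2, 0.6]
grip_width: 0.35
finger_force: 0.0
```

play_rows --series '[{"x":0,"y":0,"z":0,"twist":0},{"x":0,"y":0,"z":0,"twist":0}]'

```text
time: 7.87
tcp_pos: [0.4084, 0.2679, 0.1614]
tool_rot: [-0.031, 1.0, -0.001, -0.001]
force: [-0.3, 0.0, -0.1]
grip_width: 0.346
finger_force: 0.0
```

```bash
python3 shot.py w9; python3 meas.py w9
python3 - <<'E'
from h import *
c,d=ray("side",(339.7,199.4));t=(-.0235-.008-c[1])/d[1];print("cookie1 top by side",c+d*t)
E
```

```text
7.92 [0.4091 0.2675 0.1622] tool y [-0.06   0.998 -0.001] yaw 3.46 w 0.347 [-0.2 -0.3  0.1] [ 0.35  0.2   1.76 -0.    1.19 -1.28]
(100, 132, 184, 267) edges y@.1 [0.0601 0.1006] x@.06 [0.4019 0.5003]
(100, 473, 60, 154) edges y@.1 [0.0705 0.3832] x@.06 [0.2843 0.3667]
(182, 218, 181, 225) edges y@.1 [0.1548 0.1869] x@.06 [0.3949 0.4384]
(282, 299, 164, 208) edges y@.1 [0.2381 0.251 ] x@.06 [0.3754 0.4154]
(307, 331, 146, 244) edges y@.1 [0.2574 0.2756] x@.06 [0.3581 0.4489]
(360, 394, 151, 245) edges y@.1 [0.2979 0.3246] x@.06 [0.3589 0.447 ]
(412, 453, 150, 245) edges y@.1 [0.3393 0.3749] x@.06 [0.3532 0.445 ]
cookie1 top by side [ 0.45602684 -0.0315      0.1143552 ]
```

Run:
```python
from h import *
s=pickle.load(open("s8.pkl","rb"));S["s8"]=s;im=s["pixels"]
a=im.astype(int)
for u in range(326,356,3):
    print(u,[tuple(a[v,u]) for v in range(196,206)] if u in(329,341) else "")
b=pickle.load(open("side0.pkl","rb"))["pixels"].astype(int)
print("board s0",[tuple(b[v,335]) for v in range(196,206)])
for p,y,nm in(((335,200.5),.0127,"board inner top"),((341,199.5),-.0315,"cookie top front")):
    c,d=ray("s8",p);print(nm,c+d*(y-c[1])/d[1])
```

```text
326 
329 [(np.int64(33), np.int64(36), np.int64(40)), (np.int64(34), np.int64(37), np.int64(40)), (np.int64(34), np.int64(35), np.int64(38)), (np.int64(31), np.int64(30), np.int64(31)), (np.int64(42), np.int64(60), np.int64(86)), (np.int64(115), np.int64(214), np.int64(255)), (np.int64(135), np.int64(237), np.int64(255)), (np.int64(123), np.int64(223), np.int64(253)), (np.int64(105), np.int64(197), np.int64(247)), (np.int64(78), np.int64(162), np.int64(232))]
332 
335 
338 
341 [(np.int64(33), np.int64(36), np.int64(39)), (np.int64(34), np.int64(36), np.int64(39)), (np.int64(30), np.int64(27), np.int64(27)), (np.int64(87), np.int64(159), np.int64(212)), (np.int64(64), np.int64(137), np.int64(217)), (np.int64(33), np.int64(101), np.int64(197)), (np.int64(42), np.int64(113), np.int64(205)), (np.int64(56), np.int64(143), np.int64(228)), (np.int64(67), np.int64(161), np.int64(236)), (np.int64(68), np.int64(159), np.int64(233))]
344 
347 
350 
353 
board s0 [(np.int64(32), np.int64(35), np.int64(38)), (np.int64(32), np.int64(34), np.int64(37)), (np.int64(30), np.int64(31), np.int64(33)), (np.int64(29), np.int64(29), np.int64(39)), (np.int64(121), np.int64(226), np.int64(255)), (np.int64(138), np.int64(238), np.int64(255)), (np.int64(123), np.int64(223), np.int64(253)), (np.int64(104), np.int64(195), np.int64(246)), (np.int64(101), np.int64(186), np.int64(241)), (np.int64(102), np.int64(190), np.int64(243))]
board inner top [0.45493315 0.0127     0.08758984]
cookie top front [ 0.45907295 -0.0315      0.11389647]
```

play_rows --hand 0.7 --series '[{"x":0.004,"y":-0.001,"z":0.01,"twist":0},{"x":0.004,"y":-0.001,"z":0.03,"twist":0},{"x":0.004,"y":-0.001,"z":0.06,"twist":0},{"x":0.004,"y":-0.001,"z":0.09,"twist":0},{"x":0.004,"y":-0.001,"z":0.1,"twist":0}]'

```text
time: 8.33
tcp_pos: [0.4039, 0.2649, 0.0602]
tool_rot: [-0.029, 1.0, -0.001, -0.002]
force: [-1.1, 0.1, -0.8]
grip_width: 0.297
finger_force: 0.0
```

play_rows --series '[{"x":0,"y":0,"z":0,"twist":0},{"x":0,"y":0,"z":0,"twist":0}]'

```text
time: 8.5
tcp_pos: [0.4061, 0.2665, 0.0634]
tool_rot: [-0.029, 1.0, -0.0, 0.0]
force: [-0.1, 0.7, 0.3]
grip_width: 0.3
finger_force: 0.0
```

play_rows --hand 1.0 --series '[{"x":0,"y":0,"z":0,"twist":0},{"x":0,"y":0,"z":0,"twist":0},{"x":0,"y":0,"z":0,"twist":0},{"x":0,"y":0,"z":0,"twist":0},{"x":0,"y":0,"z":0,"twist":0}]'

```text
time: 8.92
tcp_pos: [0.4067, 0.2674, 0.0642]
tool_rot: [-0.03, 1.0, 0.0, 0.002]
force: [0.6, -2.4, 7.1]
grip_width: 0.166
finger_force: 29.4
```

play_rows --series '[{"x":0,"y":0,"z":-0.015,"twist":0},{"x":0,"y":0,"z":-0.045,"twist":0},{"x":0,"y":0,"z":-0.08,"twist":0},{"x":0,"y":0,"z":-0.115,"twist":0},{"x":0,"y":0,"z":-0.14,"twist":0}]'

```text
time: 9.33
tcp_pos: [0.4057, 0.2678, 0.206]
tool_rot: [-0.03, 1.0, 0.001, 0.001]
force: [-0.1, 0.1, -0.8]
grip_width: 0.169
finger_force: 29.1
```

play_rows --series '[{"x":0,"y":-0.02,"z":0,"twist":0},{"x":0,"y":-0.055,"z":0,"twist":0},{"x":0,"y":-0.09,"z":0,"twist":0},{"x":0,"y":-0.12,"z":0,"twist":0},{"x":0,"y":-0.15,"z":0,"twist":0}]'

```text
time: 9.75
tcp_pos: [0.414, 0.1165, 0.2031]
tool_rot: [-0.031, 1.0, 0.0, 0.0]
force: [1.1, 1.2, -0.6]
grip_width: 0.167
finger_force: 29.1
```

play_rows --series '[{"x":0,"y":-0.03,"z":0,"twist":-1},{"x":0,"y":-0.05,"z":0,"twist":-2},{"x":0,"y":-0.057,"z":0,"twist":-2},{"x":0,"y":-0.057,"z":0,"twist":-2},{"x":0,"y":-0.057,"z":0,"twist":-2}]'

```text
time: 10.17
tcp_pos: [0.4177, 0.0612, 0.2028]
tool_rot: [-0.047, 0.999, 0.0, 0.0]
force: [-0.2, 0.2, -1.0]
grip_width: 0.169
finger_force: 29.1
```

```bash
python3 shot.py w10
cat > tilt.py <<'E'
import sys
from h import *
s=pickle.load(open(sys.argv[1]+".pkl","rb"));h=cv2.cvtColor(s["pixels"],cv2.COLOR_BGR2HSV)
for v in range(145,285,10):
    q=(h[v,:,0]<22)&(h[v,:,1]>110)&(h[v,:,2]>70);u=np.flatnonzero(q[285:360])+285
    if len(u): print(v,u.min(),u.max()+1,(u.min()+u.max()+1)/2)
E
python3 tilt.py w10
```

```text
10.22 [0.4176 0.0616 0.2027] tool y [-0.095  0.995  0.001] yaw 5.44 w 0.168 [ 0.6  0.5 -0.9] [-0.12  0.04  1.84  0.    1.26 -1.79]
165 308 326 317.0
175 285 330 307.5
185 285 332 308.5
195 285 333 309.0
205 285 334 309.5
215 285 336 310.5
225 285 337 311.0
235 285 337 311.0
245 306 336 321.0
255 306 335 320.5
265 306 335 320.5
275 305 334 319.5
```

play_rows --series '[{"x":-0.005,"y":-0.02,"z":0,"twist":0},{"x":-0.015,"y":-0.055,"z":0,"twist":0},{"x":-0.025,"y":-0.09,"z":0,"twist":0},{"x":-0.033,"y":-0.125,"z":0,"twist":0},{"x":-0.035,"y":-0.1405,"z":0,"twist":0}]'

```text
time: 10.63
tcp_pos: [0.4679, -0.0779, 0.2027]
tool_rot: [-0.048, 0.999, -0.001, 0.001]
force: [0.9, 0.3, -0.2]
grip_width: 0.169
finger_force: 29.1
```

play_rows --series '[{"x":0,"y":0,"z":0.02,"twist":0},{"x":0,"y":0,"z":0.05,"twist":0},{"x":0,"y":0,"z":0.075,"twist":0},{"x":0,"y":0,"z":0.09,"twist":0},{"x":0,"y":0,"z":0.09,"twist":0}]'

```text
time: 11.05
tcp_pos: [0.4638, -0.0734, 0.1094]
tool_rot: [-0.048, 0.999, 0.002, -0.003]
force: [-1.3, -0.5, -0.4]
grip_width: 0.171
finger_force: 29.1
```

```bash
python3 shot.py w11
cat > prof.py <<'E'
import sys
from h import *
for n in sys.argv[1:]:
    s=pickle.load(open(n+".pkl","rb"));h=cv2.cvtColor(cv2.GaussianBlur(s["pixels"],(3,3),0),cv2.COLOR_BGR2HSV)
    for v in(180,184,188):
        row="".join("." if h[v,u,2]<70 else "0123456789abcdefghij"[min(h[v,u,0],19)] for u in range(255,365));print(n,v,row)
E
python3 prof.py w5 w6 w11
```

```text
11.1 [ 0.465  -0.074   0.1113] tool y [-0.097  0.995  0.002] yaw 5.54 w 0.17 [ 0.6  0.3 -0.1] [-0.4   0.23  1.87  0.    1.05 -2.06]
w5 180 jjjjjjjjjigecccccccccccccccccccccbccccbcccccdgijihgggffeeeeeeeddddddddddddc..bccccccdfhiiiiiiiiijiiijjiihgggff
w5 184 jjjjjihfdcccdcddddddddddddccdddcddcccccccdcccegihgghhhfeeeeeeeeeeddddddddddc.abcccccccdfhiiiiiiiiiiiiiihgfggff
w5 188 jjiihfeefffffgggggggggggggffffeeeeeeeeedddccdghihgggggeeeeeeeeeeeddcddddeeedcccccccdccccfhjjjjjjjjjjjjjigfggff
w6 180 jjjjjjjjjjjjjifdcbcccccccccccccccccbccbbccccbcccdfgggffeeeddedddddddddddddc.dfhhfdccccccccbbbcegiiiiiiiiiiiiii
w6 184 jjjjjjjjjihfdcccdcccccddddcccdcdddccdddcdddcccccdfgghgfeeedeeeeeedddddddeedcbeffedcccccccccccccdfghiiiiiiiiiii
w6 188 jjiiiiiihfeeeeeefffffffffffffffffeeeeeeddedddddcdfggggfeeeeeeeeeeddddddeeeeeeghhfcbccccccccccccccdgijjjjjjjjjj
w11 180 jjjjjjjifeeefffggggggggggggggffffeeeeeefeeddcccdfggggfeeeeeeeeddddccdddeeedc...cccccccddddddddddddddddddddcccd
w11 184 ggggghgeeeeffggggggggggggggfffffffffffgfeeddcccdfgggfedeeeeeeeeeeeeddddddeddc.bccdccddddddddddddddddddddccdddd
w11 188 ........dbcddeeeeeeeeeeeeeeddddddddddddddddedc..fgggffffefffeeffffedddddddeee.cccccccdcccdddddccdcccccccccccdc
```

play_rows --series '[{"x":0,"y":0,"z":0.008,"twist":0},{"x":0,"y":0,"z":0.016,"twist":0},{"x":0,"y":0,"z":0.024,"twist":0},{"x":0,"y":0,"z":0.032,"twist":0},{"x":0,"y":0,"z":0.038,"twist":0}]'

```text
time: 11.52
tcp_pos: [0.4659, -0.0757, 0.074]
tool_rot: [-0.048, 0.999, 0.0, -0.0]
force: [-0.8, 0.1, -0.4]
grip_width: 0.172
finger_force: 29.1
```

play_rows --series '[{"x":0,"y":0,"z":0.002,"twist":0},{"x":0,"y":0,"z":0.004,"twist":0},{"x":0,"y":0,"z":0.006,"twist":0},{"x":0,"y":0,"z":0.006,"twist":0}]'

```text
time: 11.85
tcp_pos: [0.4659, -0.0757, 0.0685]
tool_rot: [-0.047, 0.999, 0.0, -0.0]
force: [-0.1, 1.4, -1.0]
grip_width: 0.173
finger_force: 29.0
```

No contact yet at z 0.0685, so I'll lower a little more.

play_rows --series '[{"x":0,"y":0,"z":0.001,"twist":0},{"x":0,"y":0,"z":0.002,"twist":0},{"x":0,"y":0,"z":0.003,"twist":0},{"x":0,"y":0,"z":0.003,"twist":0}]'

```text
time: 12.18
tcp_pos: [0.4675, -0.0762, 0.067]
tool_rot: [-0.047, 0.999, -0.001, 0.002]
force: [0.1, 2.6, 7.9]
grip_width: 0.169
finger_force: 29.6
```

play_rows --hand 0.7 --series '[{"x":0,"y":0,"z":0,"twist":0},{"x":0,"y":0,"z":0,"twist":0},{"x":0,"y":0,"z":0,"twist":0},{"x":0,"y":0,"z":0,"twist":0}]'

```text
time: 12.52
tcp_pos: [0.4659, -0.076, 0.0656]
tool_rot: [-0.048, 0.999, -0.0, -0.0]
force: [-0.5, 0.4, -0.6]
grip_width: 0.298
finger_force: 0.0
```

play_rows --series '[{"x":0,"y":0,"z":-0.02,"twist":0},{"x":0,"y":0,"z":-0.05,"twist":0},{"x":0,"y":0,"z":-0.085,"twist":0},{"x":0,"y":0,"z":-0.12,"twist":0},{"x":0,"y":0,"z":-0.145,"twist":0}]'

```text
time: 12.93
tcp_pos: [0.4665, -0.0762, 0.2135]
tool_rot: [-0.048, 0.999, -0.001, 0.001]
force: [0.4, -0.6, -0.5]
grip_width: 0.3
finger_force: 0.0
```

```bash
python3 shot.py w12;python3 shot.py s12 side; python3 meas.py w12
```

```text
12.98 [ 0.4689 -0.0771  0.2178] tool y [-0.095  0.995 -0.005] yaw 5.46 w 0.299 [1.5 0.2 3.2] [-0.4   0.12  1.71 -0.    1.3  -2.06]
13.03 [ 0.4685 -0.077   0.2151] tool y [-0.095  0.995 -0.004] yaw 5.46 w 0.298 [-0.1 -0.5  0.3] [-0.4   0.12  1.72 -0.    1.29 -2.06]
(100, 143, 189, 280) edges y@.1 [-0.331  -0.2652] x@.06 [0.4879 0.6202]
(121, 139, 60, 182) edges y@.1 [-0.2889 -0.265 ] x@.06 [0.3317 0.4781]
(162, 189, 104, 131) edges y@.1 [-0.2372 -0.2071] x@.06 [0.3854 0.4154]
(207, 424, 145, 229) edges y@.1 [-0.186   0.0226] x@.06 [0.4209 0.5123]
(480, 511, 152, 188) edges y@.1 [0.0811 0.1203] x@.06 [0.402  0.4441]
```

play_rows --series '[{"x":0.015,"y":0.02,"z":0,"twist":0.4},{"x":0.025,"y":0.04,"z":0,"twist":0.8},{"x":0.025,"y":0.07,"z":0,"twist":1.2},{"x":0.025,"y":0.1,"z":0,"twist":1.6},{"x":0.025,"y":0.13,"z":0,"twist":2}]'

```text
time: 13.45
tcp_pos: [0.4276, 0.0521, 0.2094]
tool_rot: [-0.029, 1.0, 0.0, -0.001]
force: [0.3, -0.6, -0.5]
grip_width: 0.301
finger_force: 0.0
```

play_rows --series '[{"x":0.002,"y":0.035,"z":0,"twist":0},{"x":0.004,"y":0.07,"z":0,"twist":0},{"x":0.006,"y":0.105,"z":0,"twist":0},{"x":0.008,"y":0.14,"z":0,"twist":0},{"x":0.009,"y":0.17,"z":0,"twist":0}]'

```text
time: 13.87
tcp_pos: [0.4081, 0.2221, 0.2093]
tool_rot: [-0.03, 1.0, -0.0, -0.001]
force: [0.6, -0.5, -0.0]
grip_width: 0.297
finger_force: 0.0
```

play_rows --series '[{"x":0,"y":0.03,"z":0.01,"twist":0},{"x":0,"y":0.06,"z":0.03,"twist":0},{"x":0,"y":0.085,"z":0.04,"twist":0},{"x":0,"y":0.097,"z":0.045,"twist":0},{"x":0,"y":0.097,"z":0.045,"twist":0}]'

```text
time: 14.28
tcp_pos: [0.402, 0.3183, 0.1632]
tool_rot: [-0.031, 1.0, -0.001, -0.002]
force: [0.1, -1.0, -0.8]
grip_width: 0.3
finger_force: 0.0
```

```bash
python3 shot.py w13; python3 meas.py w13
```

```text
14.33 [0.4027 0.3171 0.1642] tool y [-0.062  0.998 -0.002] yaw 3.58 w 0.299 [-0.2 -0.1  0.2] [ 0.45  0.24  1.7  -0.    1.2  -1.18]
(100, 479, 60, 159) edges y@.1 [0.1194 0.4404] x@.06 [0.2775 0.3648]
(143, 182, 185, 226) edges y@.1 [0.1647 0.2043] x@.06 [0.3948 0.4375]
(263, 272, 168, 208) edges y@.1 [0.2736 0.2807] x@.06 [0.3739 0.4109]
(284, 297, 169, 211) edges y@.1 [0.29 0.3 ] x@.06 [0.3737 0.4124]
(308, 332, 154, 250) edges y@.1 [0.3089 0.3273] x@.06 [0.3588 0.4494]
(360, 394, 152, 249) edges y@.1 [0.3489 0.3759] x@.06 [0.3534 0.4454]
```

play_rows --series '[{"x":-0.002,"y":0,"z":0.01,"twist":0},{"x":-0.003,"y":0,"z":0.03,"twist":0},{"x":-0.003,"y":0,"z":0.06,"twist":0},{"x":-0.003,"y":0,"z":0.09,"twist":0},{"x":-0.003,"y":0,"z":0.103,"twist":0}]'

```text
time: 14.75
tcp_pos: [0.4055, 0.3147, 0.0596]
tool_rot: [-0.029, 1.0, -0.001, -0.002]
force: [-0.6, 0.6, 0.1]
grip_width: 0.3
finger_force: 0.0
```

play_rows --series '[{"x":0,"y":0,"z":0,"twist":0},{"x":0,"y":0,"z":0,"twist":0}]'

```text
time: 14.92
tcp_pos: [0.407, 0.316, 0.0624]
tool_rot: [-0.029, 1.0, -0.0, -0.0]
force: [1.0, 0.1, 1.0]
grip_width: 0.302
finger_force: 0.0
```

play_rows --hand 1.0 --series '[{"x":0,"y":0,"z":0,"twist":0},{"x":0,"y":0,"z":0,"twist":0},{"x":0,"y":0,"z":0,"twist":0},{"x":0,"y":0,"z":0,"twist":0},{"x":0,"y":0,"z":0,"twist":0}]'

```text
time: 15.33
tcp_pos: [0.4078, 0.3176, 0.0639]
tool_rot: [-0.03, 1.0, 0.0, 0.001]
force: [1.2, -0.1, 3.7]
grip_width: 0.166
finger_force: 29.7
```

play_rows --series '[{"x":0,"y":0,"z":-0.015,"twist":0},{"x":0,"y":0,"z":-0.045,"twist":0},{"x":0,"y":0,"z":-0.08,"twist":0},{"x":0,"y":0,"z":-0.115,"twist":0},{"x":0,"y":0,"z":-0.14,"twist":0}]'

```text
time: 15.75
tcp_pos: [0.407, 0.3177, 0.2057]
tool_rot: [-0.03, 1.0, 0.001, 0.001]
force: [0.7, -0.1, 0.4]
grip_width: 0.169
finger_force: 29.5
```

```bash
python3 shot.py w14; python3 tilt.py w14
```

```text
15.8 [0.4092 0.3189 0.2102] tool y [-0.061  0.998  0.004] yaw 3.48 w 0.162 [1.6 1.2 2.2] [ 0.45  0.2   1.63  0.    1.3  -1.18]
155 359 360 359.5
165 285 360 322.5
175 285 360 322.5
185 285 360 322.5
195 285 360 322.5
205 285 360 322.5
215 305 360 332.5
225 305 336 320.5
235 305 336 320.5
245 307 335 321.0
255 307 334 320.5
265 306 333 319.5
275 306 332 319.0
```

play_rows --series '[{"x":0,"y":-0.02,"z":0,"twist":0},{"x":0,"y":-0.055,"z":0,"twist":0},{"x":0,"y":-0.09,"z":0,"twist":0},{"x":0,"y":-0.125,"z":0,"twist":0},{"x":0,"y":-0.16,"z":0,"twist":0}]'

```text
time: 16.22
tcp_pos: [0.4156, 0.1565, 0.2024]
tool_rot: [-0.031, 1.0, 0.0, -0.0]
force: [0.6, 0.5, -1.2]
grip_width: 0.16
finger_force: 29.5
```

play_rows --series '[{"x":0,"y":-0.035,"z":0,"twist":-0.4},{"x":0,"y":-0.07,"z":0,"twist":-0.8},{"x":0,"y":-0.105,"z":0,"twist":-1.2},{"x":0,"y":-0.14,"z":0,"twist":-1.6},{"x":0,"y":-0.175,"z":0,"twist":-2}]'

```text
time: 16.63
tcp_pos: [0.4263, -0.0184, 0.2025]
tool_rot: [-0.048, 0.999, 0.0, 0.0]
force: [1.1, -0.6, -0.5]
grip_width: 0.171
finger_force: 29.5
```

play_rows --series '[{"x":-0.01,"y":-0.035,"z":0,"twist":0},{"x":-0.02,"y":-0.07,"z":0,"twist":0},{"x":-0.03,"y":-0.1,"z":0,"twist":0},{"x":-0.033,"y":-0.114,"z":0,"twist":0},{"x":-0.033,"y":-0.114,"z":0,"twist":0}]'

```text
time: 17.05
tcp_pos: [0.4711, -0.13, 0.2021]
tool_rot: [-0.046, 0.999, -0.0, -0.0]
force: [0.1, 1.3, -0.5]
grip_width: 0.167
finger_force: 29.5
```

play_rows --series '[{"x":0,"y":0,"z":0.02,"twist":0},{"x":0,"y":0,"z":0.05,"twist":0},{"x":0,"y":0,"z":0.075,"twist":0},{"x":0,"y":0,"z":0.09,"twist":0},{"x":0,"y":0,"z":0.09,"twist":0}]'

```text
time: 17.47
tcp_pos: [0.4673, -0.1243, 0.1093]
tool_rot: [-0.048, 0.999, 0.002, -0.003]
force: [-1.5, 0.8, -0.4]
grip_width: 0.166
finger_force: 29.5
```

```bash
python3 shot.py w15; python3 prof.py w11 w15
```

```text
17.52 [ 0.4686 -0.1251  0.1113] tool y [-0.096  0.995  0.003] yaw 5.52 w 0.167 [-0.4 -0.4 -1. ] [-0.49  0.25  1.83  0.    1.06 -2.16]
w11 180 jjjjjjjifeeefffggggggggggggggffffeeeeeefeeddcccdfggggfeeeeeeeeddddccdddeeedc...cccccccddddddddddddddddddddcccd
w11 184 ggggghgeeeeffggggggggggggggfffffffffffgfeeddcccdfgggfedeeeeeeeeeeeeddddddeddc.bccdccddddddddddddddddddddccdddd
w11 188 ........dbcddeeeeeeeeeeeeeeddddddddddddddddedc..fgggffffefffeeffffedddddddeee.cccccccdcccdddddccdcccccccccccdc
w15 180 jjjjjjjgeeeeeffffgggffffffffffeeeeeeeeeddddcccdgjjjgfeeeeeeeeeeeeddddddddddddcccccccccdddddddddddddcddddddcccc
w15 184 iiiiihgefffgghhhhhghhhhhhhhgggggfffggggfedddddghiihgeeeeeeffeeeeeeddddddddddddddcddddddddddddddddddddddddddddd
w15 188 gf.....cdeeffffffffffffffeeeeeeeeeeeeedddcccce....effffffgggfffffeeddddddddeeddccccddddccdddddddddddddcccccdcc
```

play_rows --series '[{"x":0,"y":-0.001,"z":0.006,"twist":0},{"x":0,"y":-0.001,"z":0.014,"twist":0},{"x":0,"y":-0.001,"z":0.022,"twist":0},{"x":0,"y":-0.001,"z":0.03,"twist":0},{"x":0,"y":-0.001,"z":0.038,"twist":0}]'

```text
time: 17.93
tcp_pos: [0.4707, -0.1284, 0.0742]
tool_rot: [-0.048, 0.999, -0.0, 0.0]
force: [-0.2, 0.4, -1.1]
grip_width: 0.167
finger_force: 29.5
```

play_rows --series '[{"x":0,"y":0,"z":0.002,"twist":0},{"x":0,"y":0,"z":0.004,"twist":0},{"x":0,"y":0,"z":0.006,"twist":0},{"x":0,"y":0,"z":0.008,"twist":0},{"x":0,"y":0,"z":0.008,"twist":0}]'

```text
time: 18.35
tcp_pos: [0.4733, -0.1292, 0.0686]
tool_rot: [-0.047, 0.999, -0.001, 0.003]
force: [2.4, 2.4, 10.9]
grip_width: 0.171
finger_force: 30.1
```

play_rows --hand 0.7 --series '[{"x":0,"y":0,"z":0,"twist":0},{"x":0,"y":0,"z":0,"twist":0},{"x":0,"y":0,"z":0,"twist":0},{"x":0,"y":0,"z":0,"twist":0}]'

```text
time: 18.68
tcp_pos: [0.4704, -0.1284, 0.0665]
tool_rot: [-0.048, 0.999, 0.0, -0.0]
force: [0.1, -0.6, 0.2]
grip_width: 0.297
finger_force: 0.0
```

play_rows --series '[{"x":0,"y":0,"z":-0.02,"twist":0},{"x":0,"y":0,"z":-0.05,"twist":0},{"x":0,"y":0,"z":-0.085,"twist":0},{"x":0,"y":0,"z":-0.12,"twist":0},{"x":0,"y":0,"z":-0.144,"twist":0}]'

```text
time: 19.1
tcp_pos: [0.4712, -0.1288, 0.2135]
tool_rot: [-0.048, 0.999, -0.001, 0.001]
force: [0.5, -0.6, -0.0]
grip_width: 0.3
finger_force: 0.0
```

play_rows --series '[{"x":0.015,"y":0.02,"z":0,"twist":0.4},{"x":0.025,"y":0.04,"z":0,"twist":0.8},{"x":0.025,"y":0.07,"z":0,"twist":1.2},{"x":0.025,"y":0.1,"z":0,"twist":1.6},{"x":0.025,"y":0.13,"z":0,"twist":2}]'

```text
time: 19.52
tcp_pos: [0.4327, -0.0005, 0.2106]
tool_rot: [-0.029, 1.0, 0.0, -0.0]
force: [0.4, 0.0, -0.7]
grip_width: 0.299
finger_force: 0.0
```

play_rows --series '[{"x":0.002,"y":0.035,"z":0,"twist":0},{"x":0.004,"y":0.07,"z":0,"twist":0},{"x":0.006,"y":0.105,"z":0,"twist":0},{"x":0.008,"y":0.14,"z":0,"twist":0},{"x":0.009,"y":0.175,"z":0,"twist":0}]'

```text
time: 19.93
tcp_pos: [0.413, 0.1742, 0.2105]
tool_rot: [-0.03, 1.0, -0.0, -0.0]
force: [1.6, 0.4, 0.3]
grip_width: 0.298
finger_force: 0.0
```

play_rows --series '[{"x":0,"y":0.038,"z":0,"twist":0},{"x":0,"y":0.076,"z":0,"twist":0},{"x":0,"y":0.114,"z":0,"twist":0},{"x":0,"y":0.152,"z":0.02,"twist":0},{"x":0,"y":0.19,"z":0.035,"twist":0}]'

```text
time: 20.35
tcp_pos: [0.4023, 0.3639, 0.1756]
tool_rot: [-0.03, 1.0, 0.0, 0.001]
force: [0.6, 0.3, -0.3]
grip_width: 0.303
finger_force: 0.0
```

play_rows --series '[{"x":0,"y":0.007,"z":0.008,"twist":0},{"x":0,"y":0.007,"z":0.01,"twist":0},{"x":0,"y":0.007,"z":0.01,"twist":0},{"x":0,"y":0.007,"z":0.01,"twist":0}]'

```text
time: 20.68
tcp_pos: [0.4022, 0.3678, 0.166]
tool_rot: [-0.03, 1.0, -0.0, -0.0]
force: [-0.1, 0.0, -0.2]
grip_width: 0.301
finger_force: 0.0
```

```bash
python3 shot.py w16; python3 meas.py w16
```

```text
20.73 [0.4027 0.3677 0.1665] tool y [-0.059  0.998 -0.   ] yaw 3.37 w 0.302 [0.1 0.2 1.6] [ 0.54  0.29  1.62 -0.    1.23 -1.09]
(100, 481, 60, 157) edges y@.1 [0.1671 0.4934] x@.06 [0.2775 0.3639]
(111, 129, 182, 222) edges y@.1 [0.1749 0.1969] x@.06 [0.3944 0.4392]
(205, 216, 166, 203) edges y@.1 [0.2744 0.284 ] x@.06 [0.3751 0.4108]
(241, 250, 166, 207) edges y@.1 [0.3049 0.3122] x@.06 [0.3739 0.4126]
(311, 335, 147, 244) edges y@.1 [0.3604 0.3789] x@.06 [0.3534 0.4449]
```

play_rows --series '[{"x":0.001,"y":0.002,"z":0.01,"twist":0},{"x":0.001,"y":0.002,"z":0.03,"twist":0},{"x":0.001,"y":0.002,"z":0.06,"twist":0},{"x":0.001,"y":0.002,"z":0.09,"twist":0},{"x":0.001,"y":0.002,"z":0.102,"twist":0}]'

```text
time: 21.15
tcp_pos: [0.3994, 0.3687, 0.0606]
tool_rot: [-0.029, 1.0, -0.001, -0.002]
force: [-0.5, -0.6, 0.5]
grip_width: 0.303
finger_force: 0.0
```

play_rows --series '[{"x":0,"y":0,"z":0,"twist":0},{"x":0,"y":0,"z":0,"twist":0}]'

```text
time: 21.32
tcp_pos: [0.401, 0.3701, 0.0636]
tool_rot: [-0.029, 1.0, -0.0, -0.0]
force: [0.1, -0.2, 1.3]
grip_width: 0.301
finger_force: 0.0
```

play_rows --hand 1.0 --series '[{"x":0,"y":0,"z":0,"twist":0},{"x":0,"y":0,"z":0,"twist":0},{"x":0,"y":0,"z":0,"twist":0},{"x":0,"y":0,"z":0,"twist":0},{"x":0,"y":0,"z":0,"twist":0}]'

```text
time: 21.73
tcp_pos: [0.4018, 0.3712, 0.0651]
tool_rot: [-0.03, 1.0, 0.0, 0.001]
force: [-0.9, -1.6, 6.2]
grip_width: 0.173
finger_force: 29.3
```

play_rows --series '[{"x":0,"y":0,"z":-0.015,"twist":0},{"x":0,"y":0,"z":-0.045,"twist":0},{"x":0,"y":0,"z":-0.08,"twist":0},{"x":0,"y":0,"z":-0.115,"twist":0},{"x":0,"y":0,"z":-0.14,"twist":0}]'

```text
time: 22.15
tcp_pos: [0.4013, 0.3715, 0.207]
tool_rot: [-0.03, 1.0, 0.001, 0.001]
force: [0.9, 0.7, -0.4]
grip_width: 0.17
finger_force: 29.2
```

play_rows --series '[{"x":0,"y":-0.02,"z":0,"twist":0},{"x":0,"y":-0.055,"z":0,"twist":0},{"x":0,"y":-0.09,"z":0,"twist":0},{"x":0,"y":-0.125,"z":0,"twist":0},{"x":0,"y":-0.16,"z":0,"twist":0}]'

```text
time: 22.57
tcp_pos: [0.41, 0.2101, 0.2039]
tool_rot: [-0.031, 1.0, 0.0, 0.0]
force: [1.0, -0.2, 0.2]
grip_width: 0.173
finger_force: 29.2
```

play_rows --series '[{"x":0,"y":-0.04,"z":0,"twist":-0.4},{"x":0,"y":-0.08,"z":0,"twist":-0.8},{"x":0,"y":-0.12,"z":0,"twist":-1.2},{"x":0,"y":-0.16,"z":0,"twist":-1.6},{"x":0,"y":-0.2,"z":0,"twist":-2}]'

```text
time: 22.98
tcp_pos: [0.4221, 0.0101, 0.2041]
tool_rot: [-0.048, 0.999, 0.0, 0.0]
force: [0.5, -0.2, -0.1]
grip_width: 0.173
finger_force: 29.2
```

play_rows --series '[{"x":-0.006,"y":-0.036,"z":0,"twist":0},{"x":-0.012,"y":-0.07,"z":0,"twist":0},{"x":-0.018,"y":-0.1,"z":0,"twist":0},{"x":-0.024,"y":-0.13,"z":0,"twist":0},{"x":-0.03,"y":-0.16,"z":0,"twist":0}]'

```text
time: 23.4
tcp_pos: [0.4677, -0.1463, 0.2039]
tool_rot: [-0.047, 0.999, 0.0, 0.0]
force: [0.0, 0.2, -0.3]
grip_width: 0.173
finger_force: 29.2
```

play_rows --series '[{"x":-0.0045,"y":-0.02,"z":0,"twist":0},{"x":-0.0045,"y":-0.035,"z":0.02,"twist":0},{"x":-0.0045,"y":-0.035,"z":0.05,"twist":0},{"x":-0.0045,"y":-0.035,"z":0.08,"twist":0},{"x":-0.0045,"y":-0.035,"z":0.091,"twist":0}]'

```text
time: 23.82
tcp_pos: [0.4732, -0.1781, 0.109]
tool_rot: [-0.047, 0.999, 0.002, -0.002]
force: [-0.9, 0.6, -0.1]
grip_width: 0.172
finger_force: 29.2
```

play_rows --series '[{"x":0,"y":0,"z":0,"twist":0},{"x":0,"y":0,"z":0,"twist":0}]'

```text
time: 23.98
tcp_pos: [0.4752, -0.179, 0.1125]
tool_rot: [-0.048, 0.999, 0.0, -0.001]
force: [0.1, -0.7, -0.8]
grip_width: 0.171
finger_force: 29.2
```

```bash
python3 shot.py w17; python3 prof.py w11 w15 w17
```

```text
24.03 [ 0.476  -0.1794  0.1136] tool y [-0.095  0.995 -0.   ] yaw 5.46 w 0.176 [ 0.1 -0.4 -0.4] [-0.58  0.28  1.78  0.    1.08 -2.25]
w11 180 jjjjjjjifeeefffggggggggggggggffffeeeeeefeeddcccdfggggfeeeeeeeeddddccdddeeedc...cccccccddddddddddddddddddddcccd
w11 184 ggggghgeeeeffggggggggggggggfffffffffffgfeeddcccdfgggfedeeeeeeeeeeeeddddddeddc.bccdccddddddddddddddddddddccdddd
w11 188 ........dbcddeeeeeeeeeeeeeeddddddddddddddddedc..fgggffffefffeeffffedddddddeee.cccccccdcccdddddccdcccccccccccdc
w15 180 jjjjjjjgeeeeeffffgggffffffffffeeeeeeeeeddddcccdgjjjgfeeeeeeeeeeeeddddddddddddcccccccccdddddddddddddcddddddcccc
w15 184 iiiiihgefffgghhhhhghhhhhhhhgggggfffggggfedddddghiihgeeeeeeffeeeeeeddddddddddddddcddddddddddddddddddddddddddddd
w15 188 gf.....cdeeffffffffffffffeeeeeeeeeeeeedddcccce....effffffgggfffffeeddddddddeeddccccddddccdddddddddddddcccccdcc
w17 180 ......................cjjjjjjjjjjjjgfggggfeeddddfhhhhgeeeeeedddcccddeeeefgiiiihedddcddddddddddddddeddddddddddd
w17 184 .......................jjjjjjjjjjjjjhfeddddddddefhiigfeeeeeeedddddddddedeee....hedcccddddddddddddddccdddcdddcc
w17 188 .......................jjjjjjjjjjjjjjhggghijjjjjihgggffffffeeeeeeddddddddef...................................
```

play_rows --series '[{"x":0,"y":0.001,"z":0.006,"twist":0},{"x":0,"y":0.001,"z":0.014,"twist":0},{"x":0,"y":0.001,"z":0.022,"twist":0},{"x":0,"y":0.001,"z":0.03,"twist":0},{"x":0,"y":0.001,"z":0.038,"twist":0}]'

```text
time: 24.45
tcp_pos: [0.4753, -0.1781, 0.0741]
tool_rot: [-0.048, 0.999, 0.0, 0.0]
force: [-0.3, 0.2, -0.8]
grip_width: 0.172
finger_force: 29.2
```

play_rows --series '[{"x":0,"y":0,"z":0.002,"twist":0},{"x":0,"y":0,"z":0.004,"twist":0},{"x":0,"y":0,"z":0.006,"twist":0},{"x":0,"y":0,"z":0.008,"twist":0},{"x":0,"y":0,"z":0.008,"twist":0}]'

```text
time: 24.87
tcp_pos: [0.4763, -0.1793, 0.0686]
tool_rot: [-0.048, 0.999, -0.001, 0.001]
force: [-2.6, 0.2, 12.7]
grip_width: 0.167
finger_force: 29.7
```

Cookie 4 is seated, with contact at the same height as the others. I'll release, retreat and check.

play_rows --hand 0.7 --series '[{"x":0,"y":0,"z":0,"twist":0},{"x":0,"y":0,"z":0,"twist":0},{"x":0,"y":0,"z":0,"twist":0},{"x":0,"y":0,"z":0,"twist":0}]'

```text
time: 25.2
tcp_pos: [0.4753, -0.1782, 0.0667]
tool_rot: [-0.048, 0.999, 0.0, -0.0]
force: [-0.5, -0.7, 0.4]
grip_width: 0.295
finger_force: 0.0
```

play_rows --series '[{"x":0,"y":0,"z":-0.02,"twist":0},{"x":0,"y":0,"z":-0.05,"twist":0},{"x":0,"y":0,"z":-0.085,"twist":0},{"x":0,"y":0,"z":-0.12,"twist":0},{"x":0,"y":0,"z":-0.15,"twist":0}]'

```text
time: 25.62
tcp_pos: [0.4754, -0.1783, 0.2189]
tool_rot: [-0.048, 0.999, -0.0, 0.0]
force: [1.8, -0.9, 0.7]
grip_width: 0.301
finger_force: 0.0
```

play_rows --series '[{"x":-0.01,"y":0.02,"z":0,"twist":0},{"x":-0.01,"y":0.05,"z":-0.01,"twist":0},{"x":-0.01,"y":0.075,"z":-0.02,"twist":0},{"x":-0.01,"y":0.08,"z":-0.02,"twist":0},{"x":-0.01,"y":0.08,"z":-0.02,"twist":0}]'

```text
time: 26.03
tcp_pos: [0.4778, -0.0965, 0.2372]
tool_rot: [-0.049, 0.999, -0.0, 0.001]
force: [0.7, 0.1, -1.0]
grip_width: 0.3
finger_force: 0.0
```

```bash
python3 shot.py w18;python3 shot.py s18 side;python3 shot.py f18 scene; python3 -c "
import cv2,numpy as np
a=cv2.imread('pics/w18.png')[130:250,210:430];a=cv2.resize(a,None,fx=2.5,fy=2.5,interpolation=cv2.INTER_CUBIC)
b=cv2.imread('pics/s18.png')[180:300,300:380];b=cv2.resize(b,None,fx=2.5,fy=2.5,interpolation=cv2.INTER_CUBIC)
c=cv2.imread('pics/f18.png')[165:265,270:430];c=cv2.resize(c,None,fx=2.8,fy=2.8,interpolation=cv2.INTER_CUBIC)
o=np.zeros((590,760,3),np.uint8);o[:300,:550]=a;o[:300,555:755]=b;o[305:585,:448]=c;cv2.imwrite('pics/c18.png',o)"
```

```text
26.08 [ 0.4777 -0.0975  0.2367] tool y [-0.097  0.995 -0.001] yaw 5.55 w 0.3 [-0.5 -0.5 -0.3] [-0.43  0.13  1.65 -0.    1.36 -2.1 ]
26.13 [ 0.4777 -0.0982  0.2363] tool y [-0.096  0.995 -0.   ] yaw 5.49 w 0.298 [-0.6 -0.  -0.7] [-0.43  0.13  1.65 -0.    1.36 -2.1 ]
26.18 [ 0.4776 -0.0984  0.2361] tool y [-0.095  0.995 -0.   ] yaw 5.44 w 0.299 [ 0.4 -0.1  0.4] [-0.43  0.13  1.65 -0.    1.36 -2.1 ]
```

View pics/c18.png

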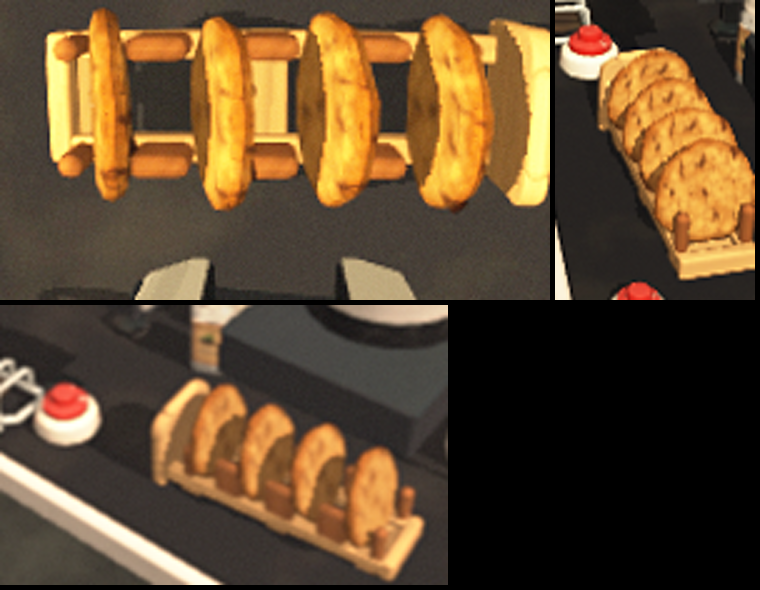

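The combined view shows all four cookies standing one per slot at even spacing and equal height. In the wrist crop they are at (110,105), (225,110), (338,110) and (450,110). The timer is in place and the robot touches nothing, so I'm handing in.

```bash
python3 -c "
from cell import r
print(r.close_job())"
```

```text
the job is handed in; nothing more can be done
None
```

I moved all four cookies into the display, standing on edge one per slot with the freshest by the back board and the oldest at the open end, left the timer in place, and handed the job in at about 26 s; no verdict came back.

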